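# Scrub out the olive crock and hang the brush to dry

## Task

Scrub out the white crock with the long brush: push the bristles right down to the floor of the crock and draw them up, rubbing along its left-hand wall all the way until the top of the bristles is level with the rim, then go down to the floor again and do the same up the right-hand wall (left and right as the robot sees them). Then hang the brush by its collar on the blue drip stand and let go. Do not shove or tip the crock, and leave the groceries beyond it alone.

Things in the scene. Friction and masses are not known exactly. Their poses are not given: they have to be found in the camera images.
- brush: Long brush, 230 mm, 120 g, hanging upright by its collar on the steel stand at the start. Origin: centre of the bristles' lower end; z up to the handle. Heights above the origin: stiff green bristle head (rigid, 52 mm diameter) 0 to 60 mm; steel shaft, 8 mm; white collar disc, 34 mm diameter, 140 to 148 mm; white round handle, 22 mm thick, 165 to 222 mm (grip from above at about 195).
- brush_collar (a point): Centre of the underside of the brush's collar, 140 mm above the bristles' lower end. Axes as the brush's.
- store_stand: Bare steel stand on a flat dark base 130 x 90 x 8 mm; the brush hangs on it at the start. Origin at table level under the middle of its slot. A 14 mm post, 70 mm from there along +x, carries two level prongs 8 mm thick, 16 mm apart, tops 165 mm up: a slot along x, open at its -x end (towards the robot). Fixed.
- drip_stand: Blue stand with a blue drip tray 130 x 110 mm, 14 mm high, at its foot; empty at the start. Origin at table level under the middle of its slot. A 14 mm post, 70 mm from there along +x, carries two level prongs 8 mm thick, 16 mm apart, tops 165 mm up: a slot along x, open at its -x end (towards the robot). Fixed.
- drip_slot (a point): Middle of the blue stand's slot at the height of the prongs' tops: the collar's underside centre belongs here. Its x runs along the slot to the post; the slot opens to -x. The prongs turn up at their free ends, 36 mm in front of this point, to 9 mm above it; the slot is closed 25 mm behind it.
- store_slot (a point): The same point on the bare steel stand. Its x runs along the slot to the post; the slot opens to -x. The prongs turn up at their free ends, 36 mm in front of this point, to 9 mm above it; the slot is closed 25 mm behind it.
- crock: Open round white stoneware crock with a brown band round its foot, loose on the table, about 1.3 kg, 120 mm outside diameter, 115 mm high, wall 10 mm (inside diameter 100 mm), floor 12 mm thick. Origin at the centre of its underside; axes parallel to the world's: +y is the left-hand wall and -y the right-hand wall as the robot sees them.
- crock_floor (a point): Centre of the crock's inner floor, 12 mm above the table. The bristles' top is level with the rim when their lower end is 43 mm above this floor.
- crock_rim (a point): Centre of the crock's mouth, at the height of the rim, 115 mm above the table.
- gold_tin: Bystander: round yellow tin with a silvery top, 90 mm diameter, 42 mm high, loose. Origin at the centre of its underside.
- red_tub: Bystander: round tub with a red lid, 84 mm diameter, 50 mm high, loose. Origin at the centre of its underside.
- cheese_pack: Bystander: yellow cheese block in its pack, 55 x 85 x 35 mm, loose. Origin at the centre of its underside.

How it is judged:
By the outcome, as a careful person would: the job done as asked, in the order asked, and still so for the second after the job is handed in, with the robot touching nothing.
It also fails if it takes over 61 s, if anything falls off the work surface, if the arm or the gripper's body presses on something with over 40 N, if the wrist force passes 120 N, or if a joint passes its speed limit or range.

## Robot

A 6-joint arm with a two-finger parallel gripper is mounted at the origin on the work surface. World frame = base frame: x ahead of the robot, y to its left, z up, the work surface at z = 0. Lengths are in m, angles in rad, forces in N, time in s.
With the tool pointing down it reaches from about 0.3 to 0.875 m from the base axis. Payload 6.4 kg.
Tool frame: the origin (TCP) lies midway between the tips of the shut fingers; the grasp point (between the pads) lies 19 mm behind it; z points along the fingers, y is the direction in which the jaws open and shut (so a half turn about z gives the same grasp; the last joint's range is limited). The gripper opens to 85 mm and grips with 20 to 120 N. Pads are 22 mm wide; open, the fingers measure 114 mm over their backs; the gripper's body (76 mm by 85 mm) begins 54 mm behind the grasp point. The pads swing forward as they close: fully open they stand 13 mm farther back than shut.
Start: joints at [-1.46, 0.181, 1.607, -0, 1.354, -0.206], TCP at [0.179, -0.546, 0.231] pointing down, gripper open.
Joint ranges: [-2.99, 2.99], [-0.89, 2.07], [0.3, 2.58], [-1.14, 4.28], [0, 2.63], [-3.12, 3.12]. Speed limits (rad/s): [2.57, 2.57, 3.01, 3.14, 3.14, 3.14].

## Interface

Orientations are given as a unit quaternion [x, y, z, w].
In Python, from plant import telemetry, eyes, robot gives the robot as it stands.
- The arm moves only by the tool apply_moves, never from a script. Its argument "increments" is a list of rows, each a list of 4 numbers: the shift along the tool's x, y, z in mm, then the turn about the tool's z in rad. A call has 1 to 10 rows; each row is the pose to reach, as a shift and turn from the pose commanded when the call began, along the tool's axes at that moment; what a row does not reach only later rows make up. A row lasts 1/12 s, in which the tool goes at most 41.7 mm and 7.16 degrees, less where a joint would pass 70% of its speed; a pose out of reach is approached as far as the arm can. A call with a gripper value outside its range is refused whole. "grip" is the closure, from -1 (fully open) to 1 (shut), set as the call begins (left out, the last holds). The fingers move at their own pace and stop on an object; "force" is the grip in N (left out, the last holds). Time passes only in rows, so rows that repeat a pose let the fingers close. It gives the time, the measured TCP pose, the force and the opening at its end, in the units of the state.
- telemetry.sense(): the state, without advancing time (a new reading comes with each control period).
- eyes.read_camera(name): name is "scene" or "top" or "wrist"; returns (picture, depth): 384x512x3 uint8, blue, green, red; 384x512 float32, m along the optical axis (not along the pixel's ray), 0 where there is no reading.
- eyes.calibration(name): a dict with "mtx" (3x3 intrinsics, pixels), "k1" (the pictures are not rectified: a ray, as slopes to the right and down, at radius r is drawn at 1 + k1 r^2 times it, then the intrinsics apply), "pose" (4x4, takes a point from camera to world coordinates); the wrist camera has in their place "mount" (4x4, takes a point from camera to tool coordinates, whose origin is the TCP and whose axes are the flange's). Camera axes: x right, y down, z forward; pixel columns grow to the right and rows downward; lengths in m; the calibration is good to about 2 mm. A picture is of the moment at which its call begins: read the wrist's pose just before it. calibration takes no time and is no camera call.
- robot.job_done(): hands the job in, once; it reports no verdict.
Trained networks look in the newest picture that a camera, given by its name, has taken for a name from the list of things; names that differ only in an ending like _2 or _b are one class to them, and where a whole thing is asked for, a point or a joint stands for the part that bears it (a point fixed in the world has none). Each returns a list of dicts, best first, with "confidence" (0 to 1); they miss things now and then, are a little off and sometimes report something else, mostly with a low value. They report only what shows in the picture. A call takes as long as a camera call.
- eyes.silhouettes(camera, label): "region" (384x512 bool, what is visible of it) and "bbox" ([left, top, right, bottom] in pixels, round what is visible of it).
- eyes.tip_of(camera, label): "location" ([column, row] in pixels: a listed point, or the origin of a listed thing).
The state is a dict: "time": time; "q": joint angles; "joint_velocities": joint speeds; "joint_torque": joint torques, N m; "eef_pos": TCP position; "eef_rot": TCP orientation; "ft_force": force on the tool from outside, world axes, zero at the start; "ft_torque": the same for the moment, N m; "width": finger opening in m.
Only numpy, scipy, OpenCV 4.12 (cv2) and the standard library are available. Lean on these libraries where they do the work, as an engineer would, in place of code of your own. Each camera call takes 0.05 s, during which the arm holds its last target. There are 200 camera calls.

## Working session

There is one attempt and no reset: what is moved stays moved. The work goes in short steps, Python scripts to look and compute and a tool call to move; the robot and the scene stay as the last step left them, time stands still between calls to the robot, and variables do not carry over. Pictures are saved under pics/ and viewed, on a budget of 10 in all, crops included, one or two more only if the job needs it, and the job is handed in when it is done.

Besides the shell and the picture viewer there is one more tool, called after "Emit:" as name(argument=value, ...), one argument or row to a line, values as JSON. apply_moves: Moves the arm, as the interface text tells. Its arguments: {"type":"object","properties":{"increments":{"type":"array","items":{"type":"array","items":{"type":"number"}}},"grip":{"type":"number"},"force":{"type":"number"}},"required":["increments"]}

```bash
ls; mkdir -p pics
cat > h.py <<'E'
import numpy as np, cv2
from scipy.spatial.transform import Rotation as R
from plant import telemetry, eyes, robot
def campose(n,s=None):
    c=eyes.calibration(n)
    if 'pose' in c: return c,np.array(c['pose'])
    T=np.eye(4);T[:3,:3]=R.from_quat(s['eef_rot']).as_matrix();T[:3,3]=s['eef_pos']
    return c,T@np.array(c['mount'])
def ray(c,P,px):
    K=np.array(c['mtx']);k=c['k1']
    u=np.array([(px[0]-K[0,2])/K[0,0],(px[1]-K[1,2])/K[1,1]])
    v=u.copy()
    for _ in range(20): v=u/(1+k*(v@v))
    return P[:3,3],P[:3,:3]@np.array([v[0],v[1],1.])
def atz(c,P,px,z):
    o,d=ray(c,P,px);return o+d*(z-o[2])/d[2]
def cloud(c,P,depth,mask):
    K=np.array(c['mtx']);k=c['k1']
    r,q=np.nonzero(mask&(depth>0))
    u=np.stack([(q-K[0,2])/K[0,0],(r-K[1,2])/K[1,1]],1);v=u.copy()
    for _ in range(20): v=u/(1+k*(v**2).sum(1,keepdims=True))
    d=depth[r,q][:,None]
    return np.hstack([v*d,d])@P[:3,:3].T+P[:3,3]
E
python3 - <<'E'
from h import *
s=telemetry.sense();print(s['time'],s['eef_pos'],s['eef_rot'],s['width'],s['ft_force'])
for n in ['scene','top']:
    im,d=eyes.read_camera(n);cv2.imwrite(f'pics/{n}0.png',im)
    c,P=campose(n);print(n,P[:3,3].round(3))
    for l in ['drip_slot','store_slot','crock_rim','brush_collar','brush','crock','drip_stand','store_stand','gold_tin','red_tub','cheese_pack']:
        for t in eyes.tip_of(n,l)[:1]:
            z={'drip_slot':.165,'store_slot':.165,'crock_rim':.115,'brush_collar':.165,'brush':.025}.get(l,0)
            print(l,round(t['confidence'],2),np.round(t['location']),atz(c,P,t['location'],z).round(3))
E
```

```text
pics
0.0 [ 0.1790893  -0.54580976  0.23037635] [ 9.87483123e-01  1.57722152e-01  5.00186098e-05 -8.95125329e-04] 0.08520660330877207 [-0.18977493  0.40358482 -0.09720505]
scene [ 1.3   -0.473  0.831]
drip_slot 0.69 [298. 123.] [0.535 0.254 0.165]
store_slot 0.77 [146. 206.] [ 0.604 -0.262  0.165]
crock_rim 0.78 [222. 163.] [0.515 0.001 0.115]
brush_collar 0.97 [146. 204.] [ 0.599 -0.259  0.165]
brush 0.94 [152. 245.] [ 0.596 -0.265  0.025]
crock 0.58 [226. 199.] [ 0.538 -0.004 -0.   ]
drip_stand 0.56 [293. 165.] [0.527 0.258 0.   ]
store_stand 0.66 [155. 251.] [ 0.596 -0.262  0.   ]
gold_tin 0.89 [310. 220.] [0.742 0.138 0.   ]
red_tub 0.79 [275. 251.] [ 0.772 -0.009  0.   ]
cheese_pack 0.61 [230. 281.] [ 0.784 -0.153  0.   ]
top [0.546 0.021 1.003]
drip_slot 0.73 [360. 206.] [ 0.586 -0.21   0.165]
store_slot 0.58 [387. 199.] [ 0.599 -0.265  0.165]
crock_rim 0.55 [254. 234.] [ 0.527 -0.001  0.115]
brush_collar 0.87 [387. 203.] [ 0.591 -0.264  0.165]
brush 0.91 [368. 206.] [ 0.592 -0.266  0.025]
crock 0.87 [254. 235.] [ 0.521 -0.003  0.   ]
drip_stand 0.57 [146. 224.] [0.545 0.251 0.   ]
store_stand 0.95 [362. 204.] [ 0.597 -0.26   0.   ]
gold_tin 0.85 [194. 147.] [0.728 0.142 0.   ]
red_tub 0.6 [260. 128.] [ 0.776 -0.016  0.   ]
cheese_pack 0.58 [310. 127.] [ 0.782 -0.135  0.   ]
```

View pics/top0.png

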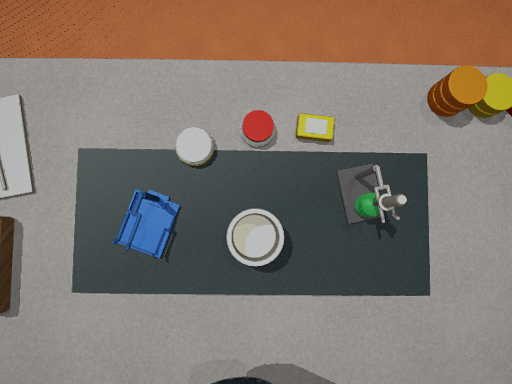

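View pics/scene0.png

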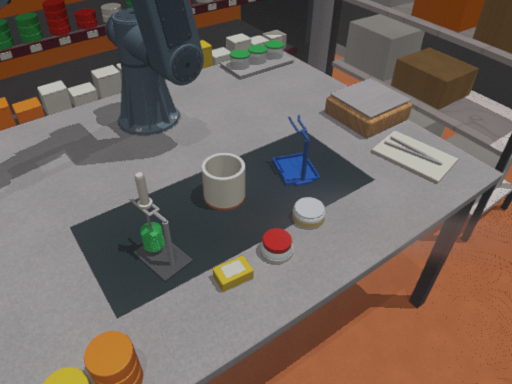

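```bash
cat > m.py <<'E'
from h import *
im,d=eyes.read_camera('top');c,P=campose('top')
p=cloud(c,P,d,np.ones(d.shape,bool))
def near(xy,r,z0,z1):
    m=(np.hypot(p[:,0]-xy[0],p[:,1]-xy[1])<r)&(p[:,2]>z0)&(p[:,2]<z1);return p[m]
t=near((.524,0),.09,.105,.125)
(cx,cy),r=cv2.minEnclosingCircle(t[:,:2].astype(np.float32)*1000);print('rim',cx,cy,r,np.median(t[:,2]),t[:,:2].mean(0),len(t))
A=np.c_[2*t[:,:2],np.ones(len(t))];print('lsq',np.linalg.lstsq(A,(t[:,:2]**2).sum(1),rcond=None)[0][:2])
for nm,xy in (('store',(.595,-.262)),('drip',(.54,.254))):
    t=near(xy,.13,.15,.172)
    v=t[:,:2]-t[:,:2].mean(0);w,V=np.linalg.eigh(v.T@v);ax=V[:,1]*np.sign(V[0,1]);print(nm,len(t),t[:,:2].mean(0),'yaw',np.degrees(np.arctan2(ax[1],ax[0])),'proj',(v@ax).min(),(v@ax).max(),np.median(t[:,2]))
    b=near(xy,.16,.004,.022)
    rc=cv2.minAreaRect((b[:,:2]*1000).astype(np.float32));print(' base',rc,np.median(b[:,2]))
t=near((.595,-.262),.06,.225,.27);print('handle',len(t),t.mean(0),t.min(0),t.max(0))
E
python3 m.py
```

```text
rim 519.8162841796875 -3.264540433883667 60.018558502197266 0.11586387604082371 [ 0.51879552 -0.00340999] 829
lsq [ 0.51996072 -0.00298781]
store 359 [ 0.61355251 -0.25337815] yaw 11.090022223022501 proj -0.06065244033746806 0.056117349515647785 0.16556603368367462
 base ((594.026611328125, -261.1952209472656), (313.66375732421875, 316.77606201171875), 85.14392852783203) 0.005703396626281609
drip 452 [0.55259728 0.24243775] yaw -19.877333218378425 proj -0.05648458806742693 0.05945562979168689 0.16530936365662757
 base ((541.2491455078125, 254.6031036376953), (316.1120300292969, 316.81524658203125), 41.249412536621094) 0.00525865325308994
handle 166 [ 0.59268581 -0.25656583  0.24850221] [ 0.58248897 -0.26925618  0.22519674] [ 0.60378116 -0.24885944  0.25957574]
```

Emit:
apply_moves(
  increments=[
    [20, -6, -30, 0],
    [50, -15, -60, 0.1],
    [88, -26, -90, 0.2],
    [126, -38, -90, 0.3],
    [164, -49, -90, 0.317],
    [202, -60, -90, 0.317],
    [240, -72, -90, 0.317],
    [278, -83, -90, 0.317],
    [316, -95, -90, 0.317],
    [350, -105, -90, 0.317],
  ],
  grip=-1,
  force=100,
)

```text
time: 2.08
eef_pos: [0.4808, -0.3357, 0.3215]
eef_rot: [1.0, 0.0, 0.0, 0.0]
ft_force: [0.3, -1.1, 0.1]
width: 0.0855
```

```bash
cat > go.py <<'E'
import sys
from h import *
s=telemetry.sense();M=R.from_quat(s['eef_rot']).as_matrix()
yaw=np.arctan2(M[1,0],M[0,0])
tgt=np.array([float(a) for a in sys.argv[1:4]])
print('t',round(s['time'],2),'tcp',np.round(s['eef_pos'],4),'yaw',yaw.round(4),'tilt',M[:,2].round(4),'F',np.round(s['ft_force'],2),'T',np.round(s['ft_torque'],3),'w',round(s['width'],4))
print('d tool mm',(M.T@(tgt-s['eef_pos'])*1000).round(1))
E
sleep 1; python3 go.py .593 -.258 .32
```

```text
t 2.08 tcp [ 0.4808 -0.3357  0.3215] yaw 0.0006 tilt [ 5.e-04 -1.e-04 -1.e+00] F [ 0.29 -1.07  0.1 ] T [-0.015  0.017 -0.002] w 0.0855
d tool mm [112.3 -77.6   1.6]
```

Emit:
apply_moves(
  increments=[
    [28, -20, 0, 0],
    [56, -39, 0, 0],
    [84, -58, 0, 0],
    [112, -77, 0, 0],
    [112, -77, 0, 0],
  ],
)

```text
time: 2.5
eef_pos: [0.5949, -0.2563, 0.3207]
eef_rot: [1.0, 0.002, 0.001, -0.001]
ft_force: [-0.8, -0.6, -1.4]
width: 0.0853
```

```bash
python3 go.py .593 -.258 .201
python3 - <<'E'
from h import *
s=telemetry.sense();im,d=eyes.read_camera('wrist');cv2.imwrite('pics/w1.png',im);c,P=campose('wrist',s)
p=cloud(c,P,d,np.ones(d.shape,bool))
m=(np.hypot(p[:,0]-.593,p[:,1]+.258)<.03)
for a,b in((.2,.24),(.24,.255)):
    t=p[m&(p[:,2]>a)&(p[:,2]<b)];print(a,len(t),(t.mean(0),t.min(0),t.max(0)) if len(t) else '')
for l,z in(('brush_collar',.165),('store_slot',.165)):
    for t in eyes.tip_of('wrist',l)[:1]:print(l,t['confidence'],atz(c,P,t['location'],z))
E
```

```text
t 2.5 tcp [ 0.5949 -0.2563  0.3207] yaw 0.0048 tilt [ 0.0015  0.002  -1.    ] F [-0.76 -0.58 -1.35] T [-0.015  0.038 -0.049] w 0.0853
d tool mm [ -2.    1.9 119.7]
0.2 291 (array([ 0.60298733, -0.26087102,  0.22130108]), array([ 0.59429945, -0.27218778,  0.20002401]), array([ 0.60582806, -0.25054738,  0.23981648]))
0.24 546 (array([ 0.59749319, -0.26123411,  0.25129723]), array([ 0.58529381, -0.27232075,  0.24021284]), array([ 0.60550835, -0.25064309,  0.25499122]))
brush_collar 0.69 [ 0.59579671 -0.26411771  0.165     ]
store_slot 0.81 [ 0.59458348 -0.26328155  0.165     ]
```

View pics/w1.png

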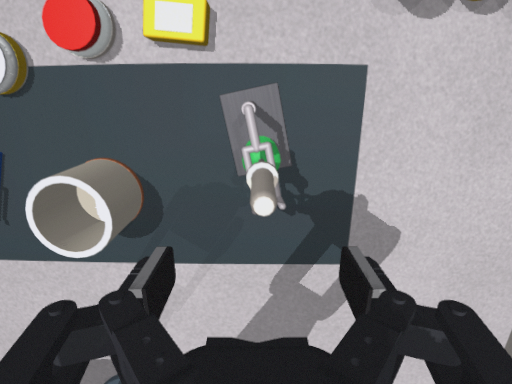

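Emit:
apply_moves(
  increments=[
    [1, 5, 35, 0],
    [1, 5, 70, 0],
    [1, 5, 100, 0],
    [1, 5, 118, 0],
    [1, 5, 119, 0],
    [1, 5, 119, 0],
  ],
)

```text
time: 3.15
eef_pos: [0.5907, -0.2663, 0.2016]
eef_rot: [1.0, -0.001, -0.001, -0.001]
ft_force: [0.7, -1.5, 1.1]
width: 0.0855
```

Emit:
apply_moves(
  increments=[
    [0, 0, 0, 0],
    [0, 0, 0, 0],
    [0, 0, 0, 0],
    [0, 0, 0, 0],
    [0, 0, 0, 0],
    [0, 0, 0, 0],
  ],
  grip=1,
  force=100,
)

```text
time: 3.65
eef_pos: [0.5925, -0.2658, 0.2034]
eef_rot: [1.0, 0.0, 0.001, 0.0]
ft_force: [-0.9, 1.0, 1.8]
width: 0.0201
```

```bash
python3 go.py .5955 -.2614 .201
```

```text
t 3.65 tcp [ 0.5925 -0.2658  0.2034] yaw 0.0 tilt [ 1.3e-03 -9.0e-04 -1.0e+00] F [-0.93  1.03  1.77] T [0.275 0.01  0.014] w 0.0201
d tool mm [ 3.  -4.4  2.4]
```

Emit:
apply_moves(
  increments=[
    [0, 0, -8, 0],
    [0, 0, -16, 0],
    [0, 0, -25, 0],
    [-10, 2, -25, 0],
    [-25, 5, -25, 0],
    [-40, 8, -25, 0],
    [-60, 12, -25, 0],
    [-85, 17, -25, 0],
    [-108, 21, -25, 0],
    [-108, 21, -25, 0],
  ],
)

```text
time: 4.48
eef_pos: [0.4803, -0.2871, 0.2272]
eef_rot: [1.0, -0.001, -0.001, -0.0]
ft_force: [0.4, -0.2, -1.5]
width: 0.0199
```

```bash
cat > avg.py <<'E'
import sys
from h import *
n=int(sys.argv[1]);F=[];p=[];T=[]
for _ in range(n):
    s=telemetry.sense();F.append(s['ft_force']);T.append(s['ft_torque']);p.append(s['eef_pos']);im,d=eyes.read_camera('top')
cv2.imwrite('pics/last_top.png',im)
M=R.from_quat(s['eef_rot']).as_matrix()
print('t',round(s['time'],2),'F',np.mean(F,0).round(2),'+-',np.std(F,0).round(2),'T',np.mean(T,0).round(3),'+-',np.std(T,0).round(3),'p',(1000*np.mean(p,0)).round(1),'+-',(1000*np.std(p,0)).round(1),'yaw',np.arctan2(M[1,0],M[0,0]).round(3),'w',round(s['width'],4))
E
python3 avg.py 6
python3 - <<'E'
from h import *
im,d=eyes.read_camera('scene');c,P=campose('scene');cv2.imwrite('pics/s2.png',im)
for l in('brush','brush_collar'):
    for t in eyes.tip_of('scene',l)[:1]:print(l,t['confidence'],t['location'],[atz(c,P,t['location'],z).round(3) for z in((.05,) if l=='brush' else (.19,))])
m=eyes.silhouettes('scene','brush')[0]['region'];p=cloud(c,P,d,m)
for a,b in((.05,.075),(.075,.105),(.2,.27)):
    t=p[(p[:,2]>a)&(p[:,2]<b)];print(a,len(t),t.mean(0).round(4) if len(t) else'')
print(p[:,2].min(),p[:,2].max())
E
```

```text
t 4.73 F [ 0.05  0.5  -1.31] +- [0.43 0.85 0.22] T [-0.005 -0.004  0.003] +- [0.055 0.031 0.042] p [ 483.1 -286.9  227.6] +- [1.5 0.2 0.2] yaw 0.0 w 0.0197
brush 0.88 [125.9, 217.7] [array([ 0.494, -0.287,  0.05 ])]
brush_collar 0.57 [115.2, 174.3] [array([ 0.486, -0.283,  0.19 ])]
0.05 129 [ 0.5053 -0.2884  0.0631]
0.075 165 [ 0.5053 -0.288   0.0906]
0.2 222 [ 0.4954 -0.2861  0.2345]
-0.004987110573970277 0.27830733594185175
```

View pics/s2.png

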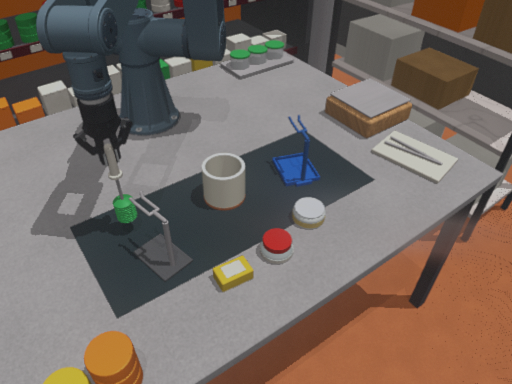

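Emit:
apply_moves(
  increments=[
    [0, 0, -35, 0],
    [0, -10, -70, 0],
    [4, -40, -102, 0],
    [8, -80, -103, 0],
    [13, -120, -103, 0],
    [18, -160, -103, 0],
    [24, -200, -103, 0],
    [30, -240, -103, 0],
    [34, -270, -103, 0],
    [34, -284, -103, 0],
  ],
)

```text
time: 5.82
eef_pos: [0.5183, 0.0014, 0.3304]
eef_rot: [1.0, 0.002, 0.0, -0.001]
ft_force: [0.7, 0.9, -1.6]
width: 0.0199
```

Emit:
apply_moves(
  increments=[
    [0, 0, 0, 0],
    [0, 0, 0, 0],
  ],
)

```text
time: 5.98
eef_pos: [0.5182, -0.0019, 0.3303]
eef_rot: [1.0, 0.001, -0.0, 0.0]
ft_force: [0.4, -1.3, -0.9]
width: 0.0198
```

```bash
cat > loc.py <<'E'
from h import *
# crock + bristle location from scene camera depth (bristles: camera-facing side)
im,d=eyes.read_camera('scene');c,P=campose('scene');cv2.imwrite('pics/s_last.png',im)
p=cloud(c,P,d,np.ones(d.shape,bool));col=im[d>0].astype(int)
r,q=np.nonzero(d>0);col=im[r,q].astype(int)
g=(col[:,1]>1.5*col[:,2])&(col[:,1]>1.5*col[:,0])&(abs(p[:,0]-.52)<.12)&(abs(p[:,1])<.12)
t=p[g];print('green',len(t))
if len(t)>20:
    lo,hi=np.percentile(t[:,2],[2,98]);print(' z',lo.round(4),hi.round(4))
    f=lambda v:[v[0]**2*0+np.hypot(t[:,0]-v[0],t[:,1]-v[1])-.026]
    from scipy.optimize import least_squares
    s=least_squares(lambda v:np.hypot(t[:,0]-v[0],t[:,1]-v[1])-.026,t[:,:2].mean(0)-[.02,0],loss='soft_l1',f_scale=.002);print(' axis',s.x.round(4))
k=(p[:,2]>.113)&(p[:,2]<.119)&(np.hypot(p[:,0]-.52,p[:,1]+.003)<.075)&(np.hypot(p[:,0]-.52,p[:,1]+.003)>.045)&~g&(col.min(1)>90)
t=p[k]
from scipy.optimize import least_squares
s=least_squares(lambda v:np.hypot(t[:,0]-v[0],t[:,1]-v[1])-.055,[.52,-.003],loss='soft_l1',f_scale=.003);print('rim',len(t),s.x.round(4))
E
python3 loc.py; python3 avg.py 4; python3 go.py .516 -.003 .33
```

```text
green 435
 z 0.1538 0.2802
 axis [0.5171 0.0054]
rim 192 [ 0.523  -0.0015]
t 6.18 F [ 0.06 -0.21 -1.03] +- [0.26 0.31 0.43] T [0.017 0.006 0.003] +- [0.052 0.036 0.017] p [518.2  -3.4 330.2] +- [0.  0.4 0. ] yaw -0.002 w 0.0199
t 6.23 tcp [ 0.5181 -0.0038  0.3302] yaw -0.002 tilt [-2.e-04 -2.e-04 -1.e+00] F [ 0.75  0.3  -0.82] T [ 0.027 -0.016  0.011] w 0.0198
d tool mm [-2.1 -0.8  0.2]
```

Emit:
apply_moves(
  increments=[
    [0, 0, 30, 0],
    [0, 0, 60, 0],
    [0, 0, 90, 0],
    [0, 0, 115, 0],
    [0, 0, 130, 0],
    [0, 0, 136, 0],
    [0, 0, 138, 0],
    [0, 0, 138, 0],
  ],
)

```text
time: 6.9
eef_pos: [0.5184, -0.0032, 0.1927]
eef_rot: [1.0, -0.001, 0.0, 0.0]
ft_force: [-0.6, -0.1, -0.9]
width: 0.02
```

```bash
python3 avg.py 4; python3 loc.py
```

```text
t 7.05 F [ 0.01 -0.02 -0.51] +- [0.51 0.23 0.58] T [0.011 0.002 0.025] +- [0.023 0.021 0.03 ] p [518.9  -3.1 193.4] +- [0.3 0.1 0.5] yaw -0.0 w 0.0202
green 52
 z 0.0725 0.4395
 axis [0.5052 0.0204]
rim 194 [ 0.5235 -0.0019]
```

Emit:
apply_moves(
  increments=[
    [0, 0, 0.5, 0],
    [0, 0, 1, 0],
    [0, 0, 1.5, 0],
    [0, 0, 2, 0],
    [0, 0, 2, 0],
  ],
)

```text
time: 7.57
eef_pos: [0.5183, -0.0026, 0.1907]
eef_rot: [1.0, -0.0, 0.0, 0.0]
ft_force: [0.3, -0.5, 1.6]
width: 0.0197
```

```bash
python3 avg.py 3
```

```text
t 7.67 F [-0.19  0.4   2.38] +- [0.61 0.65 0.59] T [0.068 0.108 0.   ] +- [0.038 0.008 0.012] p [518.3  -2.6 190.7] +- [0. 0. 0.] yaw -0.0 w 0.0206
```

Emit:
apply_moves(
  increments=[
    [0, -4, -0.5, 0],
    [0, -8, -0.5, 0],
    [0, -12, -0.5, 0],
    [0, -16, -0.5, 0],
    [0, -18, -0.5, 0],
    [0, -20, -0.5, 0],
    [0, -20, -0.5, 0],
  ],
)

```text
time: 8.3
eef_pos: [0.518, 0.0175, 0.1907]
eef_rot: [1.0, 0.0, -0.0, 0.0]
ft_force: [1.3, -1.2, -0.0]
width: 0.0195
```

```bash
python3 avg.py 3
```

```text
t 8.4 F [ 0.76 -1.4  -0.06] +- [0.47 0.26 0.43] T [-0.498  0.023 -0.012] +- [0.019 0.018 0.019] p [518.   17.4 190.7] +- [0.  0.1 0. ] yaw -0.0 w 0.0195
```

Emit:
apply_moves(
  increments=[
    [0, -0.5, 0, 0],
    [0, -1, 0, 0],
    [0, -1.5, 0, 0],
    [0, -2, 0, 0],
    [0, -2, 0, 0],
  ],
)

```text
time: 8.87
eef_pos: [0.5182, 0.0187, 0.1909]
eef_rot: [1.0, -0.0, 0.0, 0.001]
ft_force: [1.2, -5.4, -0.4]
width: 0.0197
```

```bash
python3 avg.py 3
```

```text
t 8.97 F [-0.34 -5.55 -0.58] +- [1.1  0.16 0.25] T [-1.797  0.138 -0.003] +- [0.013 0.019 0.031] p [518.2  18.7 190.9] +- [0. 0. 0.] yaw -0.0 w 0.0199
```

Emit:
apply_moves(
  increments=[
    [0, 0.5, 0, 0],
    [0, 1, 0, 0],
    [0, 1, 0, 0],
  ],
)

```text
time: 9.27
eef_pos: [0.5182, 0.0182, 0.1908]
eef_rot: [1.0, -0.0, 0.0, 0.0]
ft_force: [-0.3, -4.3, -0.1]
width: 0.0201
```

```bash
python3 avg.py 3; python3 loc.py|grep rim
```

```text
t 9.37 F [-0.12 -4.03  0.24] +- [0.32 0.2  0.25] T [-1.484e+00  7.600e-02  1.000e-03] +- [0.059 0.01  0.047] p [518.1  18.2 190.8] +- [0. 0. 0.] yaw -0.0 w 0.0199
rim 201 [ 0.5234 -0.0021]
```

Emit:
apply_moves(
  increments=[
    [0, 0.3, -2, 0],
    [0, 0.3, -4, 0],
    [0, 0.3, -6, 0],
    [0, 0.3, -8, 0],
    [0, 0.3, -10, 0],
    [0, 0.3, -12, 0],
    [0, 0.3, -12, 0],
  ],
)

```text
time: 10.05
eef_pos: [0.5183, 0.0181, 0.2033]
eef_rot: [1.0, -0.0, 0.0, -0.0]
ft_force: [0.3, -4.0, -1.6]
width: 0.0203
```

```bash
python3 avg.py 2
```

```text
t 10.1 F [-0.14 -3.73 -1.12] +- [0.47 0.26 0.47] T [-1.327  0.222 -0.002] +- [0.032 0.048 0.017] p [518.3  18.1 203.3] +- [0. 0. 0.] yaw -0.0 w 0.0197
```

Emit:
apply_moves(
  increments=[
    [0, 0, -2, 0],
    [0, 0, -4, 0],
    [0, 0, -6, 0],
    [0, 0, -8, 0],
    [0, 0, -10, 0],
    [0, 0, -12, 0],
    [0, 0, -14, 0],
    [0, 0, -16, 0],
    [0, 0, -16, 0],
  ],
)

```text
time: 10.9
eef_pos: [0.5184, 0.0181, 0.2194]
eef_rot: [1.0, -0.0, 0.0, 0.0]
ft_force: [-0.8, -2.8, -0.3]
width: 0.0196
```

```bash
python3 avg.py 2
```

```text
t 10.95 F [-0.77 -3.44 -0.13] +- [0.01 0.63 0.14] T [-1.227  0.177  0.015] +- [0.019 0.024 0.014] p [518.4  18.1 219.4] +- [0. 0. 0.] yaw -0.0 w 0.0197
```

Emit:
apply_moves(
  increments=[
    [0, 0, -2, 0],
    [0, 0, -4, 0],
    [0, 0, -6, 0],
    [0, 0, -8, 0],
    [0, 0, -10, 0],
    [0, 0, -12, 0],
    [0, 0, -14, 0],
    [0, 0, -16, 0],
    [0, 0, -16, 0],
  ],
)

```text
time: 11.75
eef_pos: [0.5183, 0.0181, 0.2354]
eef_rot: [1.0, -0.0, 0.0, 0.0]
ft_force: [-0.2, -3.2, -0.1]
width: 0.0198
```

```bash
python3 avg.py 2; python3 loc.py
```

```text
t 11.8 F [-0.4  -3.53 -0.27] +- [0.2  0.33 0.16] T [-1.264  0.162  0.03 ] +- [0.005 0.011 0.023] p [518.3  18.1 235.4] +- [0. 0. 0.] yaw -0.0 w 0.02
green 271
 z 0.0825 0.1229
 axis [0.5171 0.0242]
rim 215 [ 0.5231 -0.0015]
```

View pics/s_last.png

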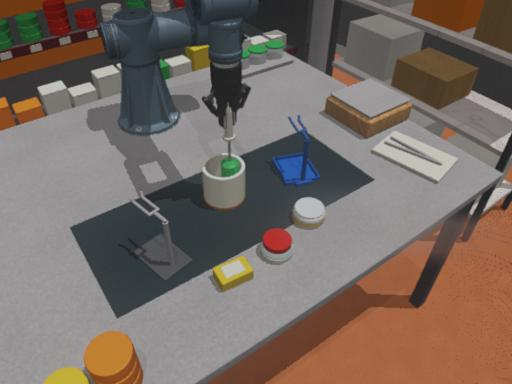

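Emit:
apply_moves(
  increments=[
    [1, 8, 0, 0],
    [2, 16, 0, 0],
    [3, 25, 0, 0],
    [3, 25, 15, 0],
    [3, 25, 30, 0],
    [3, 25, 38, 0],
    [3, 25, 42, 0],
    [3, 25, 44, 0],
    [3, 25, 45, 0],
    [3, 25, 45, 0],
  ],
)

```text
time: 12.73
eef_pos: [0.5216, -0.007, 0.1907]
eef_rot: [1.0, -0.0, 0.001, 0.0]
ft_force: [0.1, -0.2, 0.6]
width: 0.0199
```

```bash
python3 avg.py 3
```

```text
t 12.83 F [-0.23  0.38  1.34] +- [0.31 0.43 0.55] T [0.042 0.05  0.001] +- [0.034 0.033 0.022] p [521.7  -7.  190.7] +- [0.1 0.  0. ] yaw -0.0 w 0.0199
```

Emit:
apply_moves(
  increments=[
    [0, 4, 0, 0],
    [0, 8, 0, 0],
    [0, 12, 0, 0],
    [0, 16, 0, 0],
    [0, 20, 0, 0],
    [0, 22, 0, 0],
    [0, 23, 0, 0],
    [0, 24, 0, 0],
    [0, 24, 0, 0],
  ],
)

```text
time: 13.63
eef_pos: [0.5218, -0.03, 0.1908]
eef_rot: [1.0, -0.0, 0.001, -0.001]
ft_force: [-0.1, 7.3, 7.7]
width: 0.0202
```

```bash
python3 avg.py 3
```

```text
t 13.73 F [0.03 7.17 7.48] +- [0.31 0.07 0.35] T [ 1.734 -0.037 -0.016] +- [0.037 0.045 0.041] p [521.8 -29.9 190.8] +- [0. 0. 0.] yaw -0.0 w 0.0198
```

Emit:
apply_moves(
  increments=[
    [0, -0.5, -0.3, 0],
    [0, -1, -0.5, 0],
    [0, -1, -0.5, 0],
  ],
)

```text
time: 14.03
eef_pos: [0.5215, -0.0294, 0.1907]
eef_rot: [1.0, -0.0, 0.001, -0.001]
ft_force: [1.0, 5.1, 5.0]
width: 0.02
```

```bash
python3 avg.py 3;python3 loc.py|grep rim
```

```text
t 14.13 F [0.72 5.38 5.61] +- [0.3  0.21 0.64] T [ 1.414 -0.221  0.036] +- [0.032 0.01  0.013] p [521.6 -29.4 190.7] +- [0. 0. 0.] yaw -0.0 w 0.02
rim 199 [ 0.5231 -0.0013]
```

Emit:
apply_moves(
  increments=[
    [0, -0.2, -0.5, 0],
    [0, -0.4, -1, 0],
    [0, -0.4, -2, 0],
    [0, -0.4, -4, 0],
    [0, -0.4, -6, 0],
    [0, -0.4, -8, 0],
    [0, -0.4, -10, 0],
    [0, -0.4, -12, 0],
    [0, -0.4, -12, 0],
  ],
)

```text
time: 14.98
eef_pos: [0.521, -0.0294, 0.2026]
eef_rot: [1.0, -0.0, -0.0, -0.0]
ft_force: [-0.6, 3.8, -2.0]
width: 0.0198
```

```bash
python3 avg.py 2
```

```text
t 15.03 F [-0.74  3.95 -1.56] +- [0.15 0.17 0.4 ] T [ 1.268  0.242 -0.006] +- [0.029 0.014 0.012] p [521.  -29.4 202.6] +- [0. 0. 0.] yaw -0.0 w 0.0203
```

Good contact (~4 N); continue up to 44–45 mm total.

Emit:
apply_moves(
  increments=[
    [0, 0, -2, 0],
    [0, 0, -4, 0],
    [0, 0, -6, 0],
    [0, 0, -8, 0],
    [0, 0, -10, 0],
    [0, 0, -12, 0],
    [0, 0, -14, 0],
    [0, 0, -16, 0],
    [0, 0, -16, 0],
  ],
)

```text
time: 15.83
eef_pos: [0.5213, -0.0295, 0.2189]
eef_rot: [1.0, -0.0, 0.0, 0.0]
ft_force: [0.3, 4.6, -1.3]
width: 0.0198
```

```bash
python3 avg.py 2
```

```text
t 15.88 F [-0.28  4.65 -1.03] +- [0.56 0.07 0.28] T [ 1.468  0.176 -0.017] +- [0.02  0.026 0.049] p [521.3 -29.5 218.9] +- [0. 0. 0.] yaw -0.0 w 0.0199
```

Emit:
apply_moves(
  increments=[
    [0, 0, -2, 0],
    [0, 0, -4, 0],
    [0, 0, -6, 0],
    [0, 0, -8, 0],
    [0, 0, -10, 0],
    [0, 0, -12, 0],
    [0, 0, -14, 0],
    [0, 0, -16.5, 0],
    [0, 0, -16.5, 0],
  ],
)

```text
time: 16.68
eef_pos: [0.5213, -0.0295, 0.2355]
eef_rot: [1.0, -0.0, 0.0, 0.0]
ft_force: [-0.4, 5.2, -0.2]
width: 0.0198
```

```bash
python3 avg.py 2; python3 loc.py
```

```text
t 16.73 F [-0.24  5.19 -0.56] +- [0.13 0.03 0.37] T [ 1.441  0.197 -0.02 ] +- [0.002 0.024 0.015] p [521.4 -29.5 235.5] +- [0. 0. 0.] yaw -0.0 w 0.0199
green 174
 z 0.0999 0.1216
 axis [ 0.5169 -0.0185]
rim 215 [ 0.5232 -0.0013]
```

Emit:
apply_moves(
  increments=[
    [0, -8, 0, 0],
    [0, -16, 0, 0],
    [0, -22, 0, 0],
    [0, -22, -30, 0],
    [0, -22, -65, 0],
    [0, -22, -100, 0],
    [-8, -52, -100, 0],
    [-18, -90, -100, 0],
    [-29, -128, -100, 0],
    [-40, -166, -100, 0],
  ],
)

```text
time: 17.67
eef_pos: [0.4807, 0.1377, 0.3353]
eef_rot: [1.0, -0.001, 0.001, 0.001]
ft_force: [1.6, -0.6, -0.3]
width: 0.0198
```

Emit:
apply_moves(
  increments=[
    [-11, -38, 0, 0],
    [-22, -76, 0, 0],
    [-33, -112, 0, 0],
    [-45, -148, 0, 0],
    [-47, -148, 30, 0],
    [-47, -148, 65, 0],
    [-47, -148, 95, 0],
    [-47, -148, 111, 0],
    [-47, -148, 111, 0],
  ],
)

```text
time: 18.42
eef_pos: [0.4314, 0.2838, 0.2194]
eef_rot: [1.0, 0.0, -0.003, 0.002]
ft_force: [0.1, -0.1, -1.5]
width: 0.0196
```

```bash
python3 avg.py 3
cat > dr.py <<'E'
import sys
from h import *
from scipy.optimize import least_squares
ax=np.array([np.cos(np.radians(-19.9)),np.sin(np.radians(-19.9))]);nv=np.array([-ax[1],ax[0]])
S=np.array([.537,.248])
for n in ('top','scene'):
    s=telemetry.sense();im,d=eyes.read_camera(n);c,P=campose(n,s);cv2.imwrite(f'pics/d_{n}.png',im)
    p=cloud(c,P,d,np.ones(d.shape,bool));r,q=np.nonzero(d>0);col=im[r,q].astype(int)
    near=(np.hypot(p[:,0]-.5,p[:,1]-.26)<.22)
    blue=near&(col[:,0]>1.6*col[:,2])&(col[:,0]>1.3*col[:,1])&(p[:,2]>.15)&(p[:,2]<.18)
    t=p[blue];v=(t[:,:2]-S);print(n,'prong pts',len(t),'along',np.percentile(v@ax,[1,99]).round(4),'lat',np.percentile(v@nv,[2,50,98]).round(4))
    A=v-v.mean(0);w,V=np.linalg.eigh(A.T@A);a=V[:,1]*np.sign(V[0,1]);print('  yaw',np.degrees(np.arctan2(a[1],a[0])).round(2))
    g=near&(col[:,1]>1.5*col[:,2])&(col[:,1]>1.5*col[:,0])&(p[:,2]<.13)&(p[:,2]>.03);t=p[g];print('  green',len(t))
    if len(t)>30:
        m=t[:,:2].mean(0)
        f=least_squares(lambda v:np.hypot(t[:,0]-v[0],t[:,1]-v[1])-.026,m+(m-P[:2,3])/np.linalg.norm(m-P[:2,3])*.02,loss='soft_l1',f_scale=.002);print('  bristle axis',f.x.round(4),'along/lat',((f.x-S)@ax).round(4),((f.x-S)@nv).round(4),'z',t[:,2].min().round(3),t[:,2].max().round(3))
    for l,z in (('brush_collar',float(sys.argv[1])),('drip_slot',.165),('brush',float(sys.argv[1])-.14)):
        for k in eyes.tip_of(n,l)[:1]:
            x=atz(c,P,k['location'],z)[:2];print('  ',l,round(k['confidence'],2),np.round(k['location']),x.round(4),'along/lat',((x-S)@ax).round(4),((x-S)@nv).round(4))
E
python3 dr.py .185; cp pics/d_scene.png pics/v5.png
```

```text
t 18.52 F [ 0.08  0.18 -0.63] +- [0.35 0.29 0.6 ] T [-0.007  0.026  0.009] +- [0.017 0.032 0.007] p [432.8 284.2 221.9] +- [1.1 0.3 1.9] yaw 0.0 w 0.0198
top prong pts 475 along [-0.0384  0.0739] lat [-0.0155  0.0003  0.0163]
  yaw -20.28
  green 495
  bristle axis [0.4336 0.2922] along/lat -0.1123 0.0064 z 0.047 0.116
   brush_collar 0.89 [103. 286.] [0.4259 0.2881] along/lat -0.1181 -0.0001
   drip_slot 0.97 [130. 228.] [0.5368 0.2446] along/lat 0.001 -0.0032
   brush 0.85 [125. 272.] [0.4365 0.2854] along/lat -0.1072 0.0009
scene prong pts 119 along [-0.0331  0.0799] lat [-0.0139  0.0021  0.0162]
  yaw -19.84
  green 276
  bristle axis [0.4353 0.2931] along/lat -0.111 0.0078 z 0.046 0.115
   brush_collar 0.79 [288.  99.] [0.4331 0.2952] along/lat -0.1137 0.0091
   drip_slot 0.93 [300. 121.] [0.5304 0.2627] along/lat -0.0112 0.0115
   brush 0.76 [283. 138.] [0.436 0.284] along/lat -0.1073 -0.0005
```

View pics/v5.png

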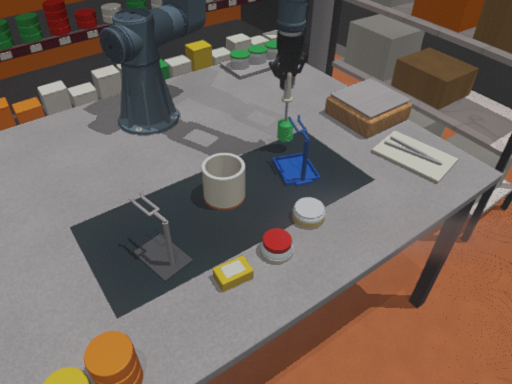

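```bash
cat > sl.py <<'E'
from h import *
ax=np.array([np.cos(np.radians(-20)),np.sin(np.radians(-20))]);nv=np.array([-ax[1],ax[0]]);S=np.array([.537,.248])
s=telemetry.sense();tcp=np.array(s['eef_pos'])
for n in('scene','top'):
    im,d=eyes.read_camera(n);c,P=campose(n);sil=eyes.silhouettes(n,'brush')[0]['region']
    m=np.zeros(d.shape,bool);m[:]=True
    p=cloud(c,P,d,m);t0=p[np.hypot(p[:,0]-tcp[0],p[:,1]-tcp[1])<.04]
    for nm,off,h in(('bristle',.030,.022),('shaft',.105,.02),('collar',.144,.006),('handle',.172,.008)):
        z=tcp[2]-.1787+off;t=t0[abs(t0[:,2]-z)<h]
        if len(t)<6: print(n,nm,len(t));continue
        vd=t[:,:2].mean(0)-P[:2,3];vd/=np.linalg.norm(vd);sd=np.array([-vd[1],vd[0]])
        e=(t[:,:2]-tcp[:2])@sd;lo,hi=np.percentile(e,[3,97])
        print(n,nm,len(t),'sideways dir',sd.round(2),'mid',((lo+hi)/2*1000).round(1),'width',((hi-lo)*1000).round(1))
E
python3 sl.py
```

```text
scene bristle 179 sideways dir [-0.66 -0.75] mid -5.5 width 46.9
scene shaft 29 sideways dir [-0.66 -0.75] mid -5.0 width 7.2
scene collar 48 sideways dir [-0.66 -0.75] mid -5.4 width 30.8
scene handle 29 sideways dir [-0.66 -0.75] mid -1.7 width 27.6
top bristle 130 sideways dir [-0.92 -0.38] mid -2.2 width 47.5
top shaft 8 sideways dir [-0.92 -0.38] mid -1.8 width 5.9
top collar 54 sideways dir [-0.93 -0.36] mid -6.4 width 21.0
top handle 15 sideways dir [-0.93 -0.36] mid -8.0 width 7.6
```

Emit:
apply_moves(
  increments=[
    [12, 6, 0, 0],
    [24, 12, 0, 0],
    [36, 17, 0, 0],
    [47, 22.5, 0, 0],
    [47, 22.5, 0, 0],
    [47, 22.5, 0, 0],
  ],
)

```text
time: 19.67
eef_pos: [0.4819, 0.2613, 0.2235]
eef_rot: [1.0, -0.001, -0.0, 0.0]
ft_force: [-0.5, 0.8, -0.7]
width: 0.0197
```

```bash
python3 avg.py 2; python3 dr.py .185; python3 sl.py
python3 - <<'E'
import cv2,numpy as np
a=cv2.imread('pics/d_scene.png')[70:180,240:340];b=cv2.imread('pics/d_top.png')[180:290,80:180]
cv2.imwrite('pics/v6.png',np.hstack([cv2.resize(x,(400,440),interpolation=cv2.INTER_CUBIC) for x in(a,b)]))
E
```

```text
t 19.72 F [-0.81 -0.03 -1.18] +- [0.29 0.87 0.43] T [ 0.026 -0.028  0.005] +- [0.017 0.021 0.016] p [481.6 261.5 223.5] +- [0.3 0.2 0. ] yaw -0.001 w 0.0198
top prong pts 470 along [-0.0373  0.0739] lat [-0.0153  0.0001  0.0161]
  yaw -21.05
  green 337
  bristle axis [0.4758 0.2682] along/lat -0.0645 -0.0018 z 0.045 0.114
   brush_collar 0.89 [116. 258.] [0.4779 0.2634] along/lat -0.0608 -0.0057
   drip_slot 0.83 [131. 226.] [0.54   0.2434] along/lat 0.0044 -0.0033
   brush 0.63 [134. 254.] [0.4775 0.2659] along/lat -0.062 -0.0035
scene prong pts 124 along [-0.0342  0.0792] lat [-0.0139  0.0012  0.0161]
  yaw -18.42
  green 310
  bristle axis [0.4804 0.2699] along/lat -0.0607 0.0013 z 0.046 0.112
   brush_collar 0.59 [290. 109.] [0.4843 0.2628] along/lat -0.0545 -0.004
   drip_slot 0.9 [299. 124.] [0.5425 0.2496] along/lat 0.0046 0.0034
   brush 0.79 [288. 148.] [0.4896 0.2633] along/lat -0.0498 -0.0017
scene bristle 190 sideways dir [-0.67 -0.74] mid -5.4 width 47.3
scene shaft 42 sideways dir [-0.68 -0.74] mid -18.2 width 32.4
scene collar 45 sideways dir [-0.67 -0.74] mid -5.0 width 29.8
scene handle 32 sideways dir [-0.67 -0.74] mid -1.7 width 21.3
top bristle 109 sideways dir [-0.97 -0.26] mid 0.4 width 45.3
top shaft 59 sideways dir [-0.99 -0.15] mid -21.3 width 35.7
top collar 38 sideways dir [-0.98 -0.21] mid -9.8 width 14.2
top handle 6 sideways dir [-0.97 -0.23] mid -9.2 width 6.9
```

View pics/v6.png

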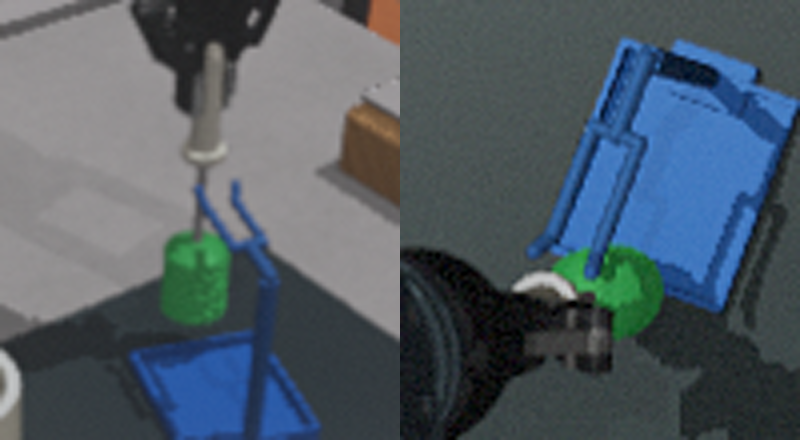

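Emit:
apply_moves(
  increments=[
    [1, -2, 0, 0],
    [5, -0.5, 0, 0],
    [10, 1.5, 0, 0],
    [15, 3.3, 0, 0],
    [20, 5, 0, 0],
    [25, 7, 0, 0],
    [29, 8.4, 0, 0],
    [29, 8.4, 0, 0],
  ],
)

```text
time: 21.03
eef_pos: [0.5111, 0.2531, 0.2237]
eef_rot: [1.0, -0.001, 0.0, 0.0]
ft_force: [-0.7, 0.4, -1.1]
width: 0.0197
```

```bash
python3 avg.py 3; python3 dr.py .184 | grep -v slot
python3 - <<'E'
import cv2,numpy as np
a=cv2.imread('pics/d_scene.png')[70:180,240:340];b=cv2.imread('pics/d_top.png')[180:290,80:180]
cv2.imwrite('pics/v7.png',np.hstack([cv2.resize(x,(400,440),interpolation=cv2.INTER_CUBIC) for x in(a,b)]))
E
```

```text
t 21.13 F [ 0.35  0.25 -0.88] +- [0.74 0.22 0.14] T [ 0.007 -0.005  0.001] +- [0.016 0.014 0.035] p [510.7 253.3 223.7] +- [0.4 0.2 0. ] yaw -0.001 w 0.0199
top prong pts 356 along [-0.0157  0.0743] lat [-0.015  -0.0005  0.0157]
  yaw -19.15
  green 250
  bristle axis [0.506 0.259] along/lat -0.0329 -0.0002 z 0.052 0.114
   brush_collar 0.55 [120. 241.] [0.5116 0.2585] along/lat -0.0275 0.0012
   brush 0.78 [138. 240.] [0.5076 0.2577] along/lat -0.0309 -0.0009
scene prong pts 119 along [-0.032   0.0789] lat [-0.0132  0.001   0.0149]
  yaw -18.6
  green 331
  bristle axis [0.5095 0.2618] along/lat -0.0306 0.0036 z 0.043 0.112
   brush_collar 0.91 [294. 114.] [0.5127 0.2538] along/lat -0.0249 -0.0028
   brush 0.66 [289. 153.] [0.5114 0.2475] along/lat -0.0239 -0.0092
```

View pics/v7.png

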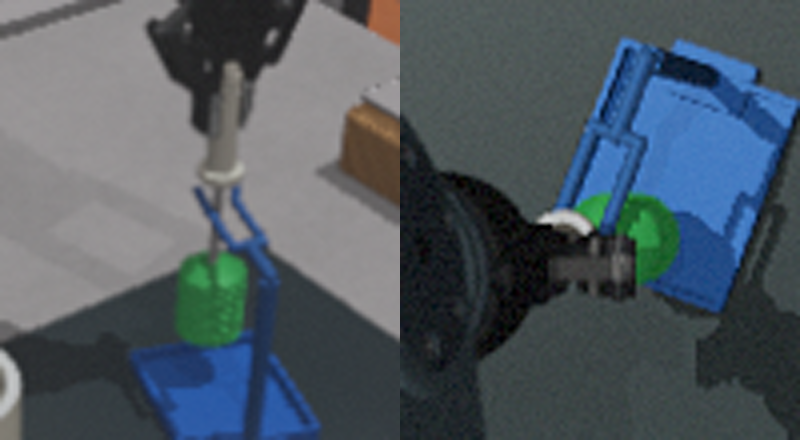

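Emit:
apply_moves(
  increments=[
    [5, 1.8, 0, 0],
    [10, 3.6, 0, 0],
    [15, 5.4, 0, 0],
    [20, 7.2, 0, 0],
    [25, 9, 0, 0],
    [28, 10.2, 0, 0],
    [28, 10.2, 0, 0],
  ],
)

```text
time: 22.17
eef_pos: [0.5389, 0.2429, 0.2237]
eef_rot: [1.0, -0.0, 0.0, 0.0]
ft_force: [-0.8, 0.7, -1.4]
width: 0.0197
```

```bash
python3 avg.py 3; python3 dr.py .184 | grep -v slot
```

```text
t 22.27 F [-0.08  0.42 -1.05] +- [0.7  0.22 0.41] T [ 0.028 -0.003 -0.005] +- [0.023 0.028 0.042] p [538.5 243.1 223.6] +- [0.3 0.1 0. ] yaw -0.001 w 0.0199
top prong pts 274 along [-0.0378  0.0745] lat [-0.0159 -0.0018  0.0151]
  yaw -11.71
  green 184
  bristle axis [0.5357 0.248 ] along/lat -0.0012 -0.0004 z 0.054 0.111
   brush_collar 0.59 [312. 126.] [ 0.7398 -0.1115] along/lat 0.3131 -0.269
scene prong pts 104 along [-0.0319  0.0782] lat [-0.0131  0.0007  0.0133]
  yaw -13.67
  green 324
  bristle axis [0.5375 0.251 ] along/lat -0.0005 0.003 z 0.047 0.116
   brush_collar 0.65 [298. 115.] [0.5222 0.2599] along/lat -0.018 0.0062
   brush 0.94 [291. 157.] [0.5329 0.2394] along/lat -0.0009 -0.0095
```

Emit:
apply_moves(
  increments=[
    [0, 0, 4, 0],
    [0, 0, 8, 0],
    [0, 0, 12, 0],
    [0, 0, 15, 0],
    [0, 0, 17, 0],
    [0, 0, 18, 0],
    [0, 0, 18, 0],
  ],
)

```text
time: 23.3
eef_pos: [0.538, 0.2433, 0.2054]
eef_rot: [1.0, -0.0, -0.0, 0.0]
ft_force: [-0.6, -0.3, -1.1]
width: 0.0197
```

```bash
python3 avg.py 3
```

```text
t 23.4 F [-0.63 -0.25 -1.13] +- [0.63 0.19 0.28] T [ 0.012 -0.002  0.011] +- [0.028 0.029 0.025] p [538.1 243.4 205.6] +- [0.1 0.  0.2] yaw -0.0 w 0.0199
```

Emit:
apply_moves(
  increments=[
    [0, 0, 0.5, 0],
    [0, 0, 1, 0],
    [0, 0, 1.5, 0],
    [0, 0, 1.5, 0],
  ],
)

```text
time: 23.78
eef_pos: [0.5381, 0.2434, 0.2042]
eef_rot: [1.0, -0.0, -0.0, -0.0]
ft_force: [0.6, -0.2, -0.7]
width: 0.0198
```

```bash
python3 avg.py 3
python3 - <<'E'
from h import *
im,d=eyes.read_camera('scene');cv2.imwrite('pics/v8.png',cv2.resize(im[70:180,240:340],(500,550),interpolation=cv2.INTER_CUBIC))
E
```

```text
t 23.88 F [ 0.2  -0.14 -1.1 ] +- [0.63 0.06 0.5 ] T [ 0.007 -0.014  0.014] +- [0.016 0.043 0.017] p [538.1 243.4 204.2] +- [0. 0. 0.] yaw -0.0 w 0.0194
```

View pics/v8.png

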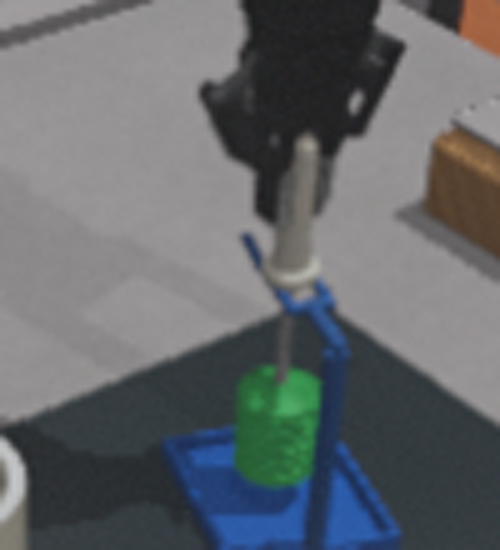

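Collar sits over the prongs (collar at (290,272), prong root at (310,300)); no contact felt yet. Lower a little more until it bears.

Emit:
apply_moves(
  increments=[
    [0, 0, 0.5, 0],
    [0, 0, 1, 0],
    [0, 0, 1.5, 0],
    [0, 0, 2, 0],
    [0, 0, 2, 0],
  ],
)

```text
time: 24.4
eef_pos: [0.5384, 0.2435, 0.2033]
eef_rot: [1.0, -0.0, 0.0, -0.0]
ft_force: [-2.2, 0.2, 5.2]
width: 0.0197
```

```bash
python3 avg.py 3
```

```text
t 24.5 F [-2.41 -0.38  4.93] +- [0.12 0.39 0.25] T [-0.146  0.414 -0.043] +- [0.02  0.007 0.008] p [538.4 243.5 203.3] +- [0. 0. 0.] yaw -0.0 w 0.0197
```

Emit:
apply_moves(
  increments=[
    [0, 0, -0.5, 0],
    [0, 0, -0.8, 0],
    [0, 0, -0.8, 0],
  ],
)

```text
time: 24.8
eef_pos: [0.5383, 0.2434, 0.2034]
eef_rot: [1.0, -0.0, 0.0, -0.0]
ft_force: [-0.3, 0.5, 3.6]
width: 0.0196
```

Emit:
apply_moves(
  increments=[
    [0, 0, 0, 0],
    [0, 0, 0, 0],
    [0, 0, 0, 0],
    [0, 0, 0, 0],
    [0, 0, 0, 0],
    [0, 0, 0, 0],
    [0, 0, 0, 0],
    [0, 0, 0, 0],
  ],
  grip=-1,
)

```text
time: 25.47
eef_pos: [0.5382, 0.2434, 0.2031]
eef_rot: [1.0, -0.0, -0.0, 0.0]
ft_force: [0.2, 1.2, 0.3]
width: 0.0855
```

Emit:
apply_moves(
  increments=[
    [0, 0, -10, 0],
    [0, 0, -25, 0],
    [0, 0, -50, 0],
    [0, 0, -80, 0],
    [0, 0, -110, 0],
    [0, 0, -140, 0],
    [-40, 0, -150, 0],
    [-80, 0, -150, 0],
    [-120, 0, -150, 0],
    [-120, 0, -150, 0],
  ],
)

```text
time: 26.3
eef_pos: [0.4122, 0.2438, 0.3539]
eef_rot: [1.0, 0.001, -0.001, -0.0]
ft_force: [0.6, 1.3, -0.4]
width: 0.0855
```

```bash
python3 avg.py 3; python3 dr.py .165; python3 loc.py|grep rim
python3 - <<'E'
import cv2,numpy as np
a=cv2.imread('pics/d_scene.png');b=a[70:180,240:340]
cv2.imwrite('pics/v9.png',np.hstack([cv2.resize(a,(400,440))*1,cv2.resize(b,(400,440),interpolation=cv2.INTER_CUBIC)]))
E
```

```text
t 26.4 F [ 0.51 -0.15  0.17] +- [0.44 1.07 0.4 ] T [-0.002 -0.037  0.024] +- [0.038 0.03  0.024] p [414.9 243.7 354.3] +- [2.  0.  0.3] yaw 0.001 w 0.0856
top prong pts 345 along [-0.0389  0.0743] lat [-0.016   0.0001  0.0164]
  yaw -19.67
  green 354
  bristle axis [0.5415 0.2505] along/lat 0.0034 0.0039 z 0.034 0.105
   brush_collar 0.56 [132. 230.] [0.5314 0.2413] along/lat -0.003 -0.0082
   drip_slot 0.64 [130. 227.] [0.5376 0.2447] along/lat 0.0017 -0.0029
   brush 0.82 [147. 226.] [0.5382 0.2427] along/lat 0.0029 -0.0046
scene prong pts 87 along [-0.0308  0.0777] lat [-0.0132  0.0016  0.0143]
  yaw -12.88
  green 317
  bristle axis [0.5389 0.2489] along/lat 0.0014 0.0015 z 0.031 0.09
   brush_collar 0.79 [297. 125.] [0.5404 0.2457] along/lat 0.004 -0.001
   drip_slot 0.59 [300. 125.] [0.5452 0.2508] along/lat 0.0067 0.0054
rim 225 [ 0.524  -0.0013]
```

View pics/v9.png

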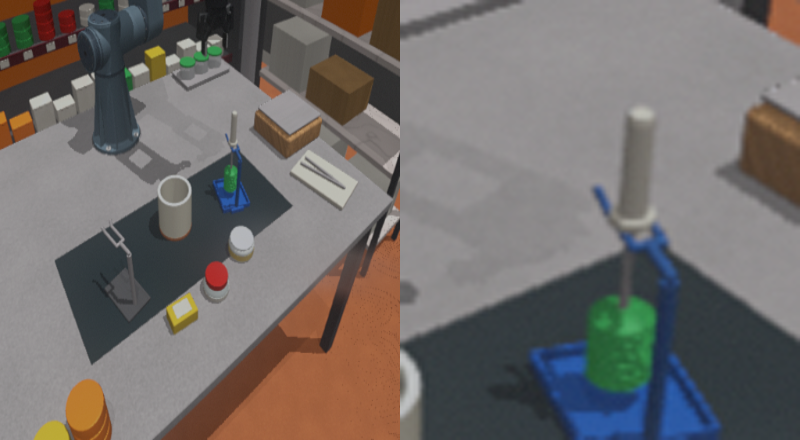

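The brush hangs upright by its collar on the blue stand (collar at (632,215) in the crop). The gripper is clear, and the crock and groceries have not moved.

```bash
python3 -c "
from plant import robot;print(robot.job_done())"
```

```text
the job is handed in; nothing more can be done
None
```

The job is done and handed in at about 27 s of the 61 s allowed. I took the brush off the steel stand and scrubbed the left wall, then the right. I then hung the brush by its collar on the blue stand and let go.

- **Scrubbing:** The bristles touched the floor before each stroke. Each stroke rose about 44.7 mm, against the 43 mm needed. The wall force was about 3.5–4 N on the left and 4–5 N on the right. When I first pressed against the right wall it briefly reached about 7 N, and I backed off before rising.
- **Crock and groceries:** The crock's measured position stayed the same to within about 1 mm throughout. The last picture shows the groceries where they started.
- **Brush on the stand:** The last picture shows the brush upright on the prongs and the gripper clear. The bristle axis measured within about 5 mm of the slot's centre.
- **Checks that disagreed:** The camera and the tool readings differed by 4–8 mm sideways on where the brush sat. The trained networks' points for the collar and slot also scattered by up to about 1 cm, with one plain miss. I lined up for hanging from the depth data and the pictures, and felt no contact going into the slot.

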